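# Lift a wet marbled egg with the tongs and hold it over the drip tray

## Robot

A 6-joint arm with a two-finger parallel gripper is mounted at the origin on the work surface. World frame = base frame: x ahead of the robot, y to its left, z up, the work surface at z = 0. Lengths are in m, angles in rad, forces in N, time in s.
With the tool pointing down it reaches from about 0.3 to 0.825 m from the base axis. Payload 5.4 kg.
Tool frame: the origin (TCP) lies midway between the tips of the shut fingers; the grasp point (between the pads) lies 19 mm behind it; z points along the fingers, y is the line along which they close (so a half turn about z gives the same grasp; the last joint's range is limited). The gripper opens to 92 mm and grips with 3 to 60 N. Pads are 20 mm wide; open, the fingers measure 128 mm over their backs; the gripper's body (75 mm by 189 mm) begins 69 mm behind the grasp point.
Start: joints at [-1.489, 0.158, 1.597, -0, 1.386, -0.21], TCP at [0.165, -0.551, 0.215] pointing down, gripper open.
Joint ranges: [-2.91, 2.91], [-0.94, 2.29], [0.18, 2.7], [-1.29, 4.43], [0.17, 2.64], [-3, 3]. Speed limits (rad/s): [2.57, 2.57, 3.14, 3.14, 3.14, 3.14].

## Interface

Orientations are given as a rotation vector (axis times angle).
In Python, from cell import manip, imaging gives the robot as it stands. The module is installed in compiled form; this text tells all that it offers.
- The arm moves only by the shell command python3 -m jog 'ROWS' [OPENING]. ROWS is JSON, a list that holds one entry, the list of rows, each a list of 6 numbers: the shift along the tool's x, y, z scaled (see below), then the turn, a rotation vector about the tool's x, y, z scaled (see below). In form: [[[tx, ty, tz, ax, ay, az], ...]]. A call has 1 to 12 rows; each row shifts and turns the commanded pose from where the row before left it, along the tool's axes as they then stand; what a row does not reach is not made up. The controller multiplies each number of a shift by 300 mm and each number of a turn by 90 degrees. A row lasts 1/10 s, in which the tool goes at most 50 mm and 8.59 degrees, less where a joint would pass 70% of its speed; a pose out of reach is approached as far as the arm can. A call with a number of a shift or a turn outside -1 to 1 is refused whole. A call with a gripper value outside its range is refused whole. OPENING is the opening, from 0 (shut) to 1 (fully open), set as the call begins (- or left out, the last holds). The fingers move at their own pace and stop on an object; the grip force is fixed at half the most. Time passes only in rows, so rows that do not move let the fingers close. It gives the time, the measured TCP pose, the force, the opening and the grip force at its end, in the units of the state.
- manip.observe(): the state, without advancing time (a new reading comes with each control period).
- imaging.capture(name): name is "scene" or "side" or "wrist"; returns the picture (400x640x3 uint8, red, green, blue); there is no depth.
- imaging.calibration(name): a dict with "intrinsics" (3x3 intrinsics, pixels), "extrinsics" (4x4, takes a point from world to camera coordinates). Camera axes: x right, y down, z forward; pixel columns grow to the right and rows downward; lengths in m; the calibration is good to about 2 mm. A picture is of the moment at which its call begins: read the wrist's pose just before it. calibration takes no time and is no camera call; for the wrist camera it gives the pose at the moment of the call.
- manip.finish_job(): hands the job in; it is judged then, once.
The state is a dict: "time": time; "joints": joint angles; "dq": joint speeds; "joint_torque": joint torques, N m; "position": TCP position; "orientation": TCP orientation; "force": force on the tool from outside, world axes, zero at the start; "moment": the same for the moment, N m; "opening": finger opening in m; "grasp_force": force on a finger pad.
Only numpy, scipy, OpenCV 4.12 (cv2) and the standard library are available. Lean on these libraries where they do the work, as an engineer would, in place of code of your own. Each camera call takes 0.05 s, during which the arm holds its last target. There are 200 camera calls.

## Task

The red marbled egg on the drying rack is still wet: pick up the tongs, close their jaws on that egg, lift it off its pins, and hold it in the tongs over the white drip tray, at least 5 cm above the tray's rim, so that it can drain; finish while still holding it there. Only the tongs may touch the red egg on the way (not the gripper, and do not drop it or knock it against anything). Leave the other two eggs on their pins and the jars, cup and stylus where they are.

Things in the scene. Friction and masses are not known exactly. Their poses are not given: they have to be found in the camera images.
- tongs: steel tongs, 230 mm long with the hanging ring, 100 g, two arms with black sleeves and red jaws, lying flat on the table, arms on edge (18 mm tall) so that they close sideways. Origin: on the centre line at the tongs' underside, midway along the sleeves, near the centre of mass. x along the tongs to the jaws, y across to the left arm, z up. Round steel pivot, 18 mm across, 95 mm behind the origin
- tongs_grip (a point): where to take and squeeze the tongs, fingers from above on either side: middle of the black rubber sleeves, 9 mm straight above tongs. At rest the sleeves' outer faces are 50 mm apart here (47 mm at their rear end, 35 mm behind; 53 mm at their front end, 37 mm ahead); they are parallel when squeezed to 42 mm, and 33 mm apart when the jaws are closed on an egg
- tongs_jaw (a point): point on the centre line between the red silicone jaws, 92 mm ahead of tongs and 11 mm above the tongs' underside (jaws are 22 mm tall). The jaws are shallow Vs 31 mm long, open side inwards; at rest the clear gap between them is 68 mm and the tongs measure 90 mm over their outer sides
- tongs_left_jaw (a point): valley of the left jaw's V, 40 mm to the left of tongs_jaw at rest; the arms turn about the pivot and mirror each other. A spring opens them: squeezed at the middle of the sleeves it takes 5.5 N per finger to keep the sleeves 45 mm apart (light hold for carrying the open tongs, clear gap between the jaws still 58 mm) and about 8 N at 33 mm; half of any force beyond that clamps the egg
- tongs_right_jaw (a point): valley of the right jaw's V, 40 mm to the right of tongs_jaw at rest; from left to right jaw valley it is 80 mm at rest and 46 mm when closed on an egg
- egg_red: the wet egg: wooden egg marbled red with blue, white and black veins, 44 mm across at its widest (22 mm above its underside), 58 mm tall, blunt end down, about 45 g (30 to 65), standing loose on three steel pins of the rack. Origin at its underside, which is 30 mm above the table at the start; z up
- egg_red_mid (a point): centre of the red egg's widest section, 22 mm above its underside, so 52 mm above the table at the start; the height at which to close the jaws
- egg_green: bystander: dry marbled wooden egg, green with white veins, same shape and size as the red one, standing on another pin set of the rack; origin at its underside
- egg_yellow: bystander: dry marbled wooden egg, yellow with white and brown veins, same shape and size as the red one, standing on another pin set of the rack; origin at its underside
- rack: drying rack, fixed: brown wooden board 85 mm (x) by 275 mm (y) by 12 mm thick with three sets of three thin steel pins whose tips are 34 mm above the table, one set at the middle and one 90 mm to either side along y; which egg stands on which set varies. Origin at the centre of the board's underside; x points away from the robot, y along the board
- drip_tray: white open drip tray, fixed, 180 mm (x) by 240 mm (y), walls 5 mm thick, rim 35 mm above the table, floor 5 mm above it, empty. Origin at the centre of its underside; z up
- jar_purple: bystander: closed screw-top pigment jar, purple with black lid, 58 mm across, 85 mm tall, loose, upright; origin at the centre of its underside
- jar_orange: bystander: closed screw-top pigment jar, orange with brass lid, 58 mm across, 85 mm tall, loose, upright; origin at the centre of its underside
- jar_white: bystander: closed screw-top pigment jar, white with blue lid, 42 mm across, 65 mm tall, loose, upright; origin at the centre of its underside
- stylus: bystander: marbling stylus, a wooden handle 85 mm long and 13 mm thick with a 50 mm steel needle, lying loose; origin at the table under the front part of the handle, x along it towards the needle, the handle ends 80 mm behind the origin, the needle 63 mm ahead
- color_cup: bystander: small white ceramic colour bowl, 60 mm across, 32 mm tall, loose; origin at the centre of its underside

How it is judged:
On the way, in this order (a step that is already met when the one before it is completed fails the run):
1. the tongs are held in the fingers, lifted off the table (height (world z) of tongs above 0.015 m and contact force between the fingers and tongs above 1 N), for 0.2 s.
2. the tongs' jaws are closed on the red egg (contact force between tongs and egg_red above 0.5 N and distance between tongs_left_jaw and tongs_right_jaw below 0.055 m), for 0.2 s.
3. the tongs have lifted the red egg clear of its pins (height (world z) of egg_red_mid above 0.085 m and contact force between the fingers and tongs above 1 N and contact force between tongs and egg_red above 0.5 N), for 0.2 s.
At the end, for the whole second after the job is handed in: the fingers still hold the tongs (over 1 N) and the tongs' jaws still hold the red egg (over 0.5 N), at rest, the middle of the egg over the inside of the drip tray and more than 100 mm above the table; the other eggs within 15 mm and the jars, cup and stylus within 20 mm of where they were (all of step 2 and contact force between the fingers and tongs above 1 N and height (world z) of egg_red_mid above 0.1 m and x of egg_red_mid in the frame of drip_tray between -0.085 and 0.085 m and y of egg_red_mid in the frame of drip_tray between -0.115 and 0.115 m and linear speed of egg_red below 0.05 m/s and height (world z) of tongs above 0.05 m and distance of each of egg_green, egg_yellow from where it was at the start of the episode below 0.015 m and distance of each of jar_purple, jar_orange, jar_white, stylus, color_cup from where it was at the start of the episode below 0.02 m); the arm keeps its last pose, push and grip.
It fails at once if the gripper or arm touches the wet egg (contact force between any of the arm, the fingers and egg_red above 0.2 N).
It fails at once if the red egg is dropped onto the table or into the tray (height (world z) of egg_red_mid below 0.035 m).
It fails at once if the red egg knocks against the tray or something else on the table (contact force between egg_red and drip_tray above 0.2 N or contact force between egg_red and egg_green above 0.2 N or contact force between egg_red and egg_yellow above 0.2 N or contact force between egg_red and jar_purple above 0.2 N or contact force between egg_red and jar_orange above 0.2 N or contact force between egg_red and jar_white above 0.2 N or contact force between egg_red and stylus above 0.2 N or contact force between egg_red and color_cup above 0.2 N).
It fails at once if another egg is shifted on its pins or knocked off (distance of any of egg_green, egg_yellow from where it was at the start of the episode above 0.015 m).
It fails at once if a jar, the cup or the stylus is pushed away (distance of any of jar_purple, jar_orange, jar_white, stylus, color_cup from where it was at the start of the episode above 0.02 m).
It also fails if it takes over 51 s, if anything falls off the work surface, if the arm or the gripper's body presses on something with over 40 N, if the wrist force passes 120 N, or if a joint passes its speed limit or range.

## Working session

There is one attempt and no reset: what is moved stays moved. The work goes in short steps, Python scripts to look and compute and a shell command to move; the robot and the scene stay as the last step left them, time stands still between calls to the robot, and variables do not carry over. Pictures are saved under pics/ and viewed, at most 11 in all, crops included, and the job is handed in when it is done.

```bash
mkdir -p pics
python3 - <<'E'
from cell import manip, imaging
import cv2,numpy as np
s=manip.observe(); print({k:np.round(v,3).tolist() for k,v in s.items()})
for n in ["scene","side"]:
    im=imaging.capture(n); np.save(f"pics/{n}0.npy",im); cv2.imwrite(f"pics/{n}0.png",im[:,:,::-1])
    c=imaging.calibration(n); print(n,np.round(c["intrinsics"],1).tolist(),np.round(c["extrinsics"],3).tolist())
E
```

```text
{'time': 0.0, 'joints': [-1.489, 0.159, 1.598, 0.0, 1.386, -0.21], 'dq': [0.001, 0.002, -0.0, 0.001, 0.0, -0.001], 'joint_torque': [-0.0, -38.556, -32.211, 0.07, 0.038, -0.0], 'position': [0.165, -0.55, 0.214], 'orientation': [-3.106, -0.457, -0.0], 'force': [-0.009, -0.243, -0.303], 'moment': [0.012, -0.039, 0.007], 'grasp_force': 0.0, 'opening': 0.092}
scene [[491.5, 0.0, 320.4], [0.0, 491.5, 199.1], [0.0, 0.0, 1.0]] [[-0.15, 0.989, -0.011, 0.102], [0.817, 0.118, -0.564, -0.449], [-0.556, -0.094, -0.826, 1.618], [0.0, 0.0, 0.0, 1.0]]
side [[391.0, 0.0, 320.4], [0.0, 391.0, 196.5], [0.0, 0.0, 1.0]] [[-0.922, -0.386, 0.0, 0.54], [-0.285, 0.681, -0.674, 0.222], [0.26, -0.622, -0.738, 1.036], [0.0, 0.0, 0.0, 1.0]]
```

View pics/scene0.png

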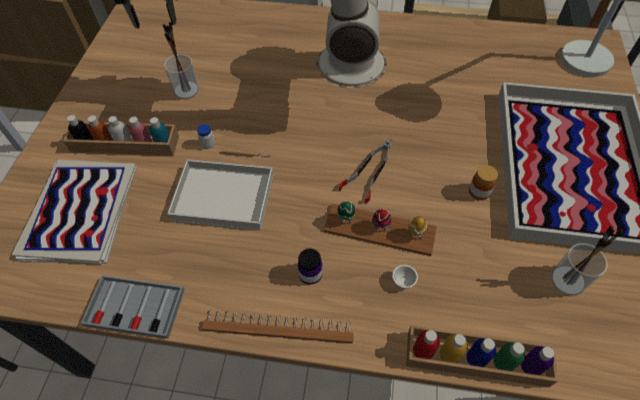

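View pics/side0.png

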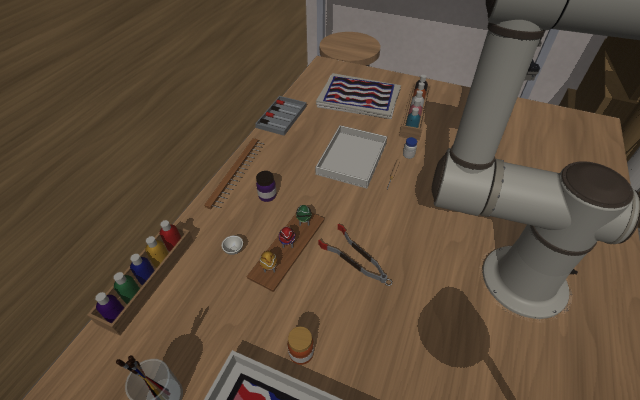

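Scene view: the tongs' pivot is at about (388,145) and the jaws at (343,184) and (367,197). The red egg is in the middle of the rack at (382,218), with green at (346,211) and yellow at (418,228). The tray is at (221,194). The side view shows the same layout: jaws at (323,244) and (341,227), red egg at (287,235).

```bash
cat > h.py <<'E'
import numpy as np, cv2
from cell import manip, imaging
def ray(n,uv,c=None):
    c=c or imaging.calibration(n); K=c["intrinsics"];E=np.array(c["extrinsics"]);R=E[:3,:3];t=E[:3,3]
    o=-R.T@t; d=R.T@np.linalg.solve(K,[uv[0],uv[1],1.]); return o,d/np.linalg.norm(d)
def plane(n,uv,z,c=None):
    o,d=ray(n,uv,c); return o+d*(z-o[2])/d[2]
def tri(rs):
    A=sum(np.eye(3)-np.outer(d,d) for o,d in rs); b=sum((np.eye(3)-np.outer(d,d))@o for o,d in rs); return np.linalg.solve(A,b)
def blobs(im,lo,hi,roi,amin=8):
    x0,y0,x1,y1=roi; hsv=cv2.cvtColor(np.ascontiguousarray(im[y0:y1,x0:x1]),cv2.COLOR_RGB2HSV)
    m=cv2.inRange(hsv,np.array(lo),np.array(hi))
    if lo[0]==0 and hi[0]<15: m|=cv2.inRange(hsv,np.array([180-hi[0],lo[1],lo[2]]),np.array([180,hi[1],hi[2]]))
    m=cv2.morphologyEx(m,cv2.MORPH_CLOSE,np.ones((3,3)))
    n,_,st,ce=cv2.connectedComponentsWithStats(m)
    return [(ce[i]+[x0,y0],st[i]+np.array([x0,y0,0,0,0])) for i in range(1,n) if st[i][4]>=amin]
E
python3 - <<'E'
from h import *
np.set_printoptions(precision=4,suppress=True)
I={n:np.load(f"pics/{n}0.npy") for n in("scene","side")}
for n,roi in (("scene",(325,130,440,250)),("side",(250,190,400,290))):
    for nm,lo,hi in (("red",(0,140,60),(8,255,255)),("green",(60,80,30),(90,255,255)),("yel",(20,140,90),(32,255,255)),("dark",(0,0,0),(180,255,45))):
        for ce,st in blobs(I[n],lo,hi,roi): print(n,nm,ce,st,plane(n,ce,.011)[:2],plane(n,ce,.055)[:2])
for nm,a,b,z in (("pivot",(389,146),(387,279),.01),("trayNE",(271,166),(386,134),.035),("trayNW",(186,161),(0,0),.035),("traySW",(170,219),(0,0),.035),("traySE",(262,225),(0,0),.035)):
    print(nm,plane("scene",a,z),plane("side",b,z) if b[0] else "")
b=[blobs(I[n],(0,0,140),(180,60,255),r,300) for n,r in (("scene",(160,150,280,230)),("side",(310,120,390,190)))]
for q,n in zip(b,("scene","side")):
    for ce,st in q: print("tray",n,ce,st,plane(n,ce,.005))
E
```

```text
scene red [342.3265 184.    ] [339 179   8  12  49] [0.5026 0.0333] [0.5345 0.0361]
scene red [367.7436 197.2821] [365 191   6  12  39] [0.5361 0.1053] [0.5667 0.1052]
scene red [382.6513 216.6316] [376 209  15  18 152] [0.591  0.1491] [0.6193 0.1472]
scene green [346.2094 210.1885] [339 202  15  17 191] [0.5847 0.0538] [0.6134 0.0559]
scene yel [420.8133 223.32  ] [416 218  11  13  75] [0.5972 0.2469] [0.6253 0.241 ]
scene dark [363.6364 165.25  ] [358 156  13  19  44] [0.4304 0.0836] [0.4653 0.0844]
scene dark [378.3333 171.    ] [374 161  11  20  45] [0.4447 0.1256] [0.479  0.1247]
scene dark [343.3835 212.7895] [338 204  17  17 133] [0.5938 0.0475] [0.622  0.0498]
scene dark [376.7077 221.5692] [373 213  10  15  65] [0.6081 0.1352] [0.6357 0.1339]
side red [341.1957 228.2174] [338 224   8  11  46] [0.506  0.0324] [0.4956 0.065 ]
side red [286.2067 234.7267] [280 227  14  16 150] [0.6434 0.1155] [0.6263 0.144 ]
side red [322.0877 244.7368] [318 240  10  10  57] [0.5349 0.108 ] [0.5231 0.1369]
side green [302.6667 212.9037] [297 205  13  16 135] [0.6337 0.0228] [0.617  0.0558]
side yel [266.5649 259.8247] [260 252  14  17 154] [0.6553 0.2127] [0.6376 0.2365]
side dark [306.3243 214.6216] [297 207  15  13  37] [0.6208 0.0247] [0.6047 0.0576]
side dark [361.0471 251.3882] [352 243  19  18  85] [0.4266 0.087 ] [0.4201 0.1169]
side dark [350.41 261.25] [340 253  21  18 100] [0.443  0.1287] [0.4356 0.1566]
pivot [0.3499 0.1481 0.01  ] [0.3359 0.1427 0.01  ]
trayNE [ 0.4876 -0.1642  0.035 ] [ 0.5025 -0.4082  0.035 ]
trayNW [ 0.5035 -0.3986  0.035 ] 
traySW [ 0.6903 -0.382   0.035 ] 
traySE [ 0.6743 -0.1479  0.035 ] 
tray scene [217.3939 194.9917] [ 168  162   94   60 3595] [ 0.582 -0.294  0.005]
```

Tongs origin is about (0.435, 0.106) with yaw −23.3°. The red egg is about (0.623, 0.146), with the rack turned by about −5.7°, and the tray centre is about (0.589, −0.273). I'm moving over the tongs.

```bash
cat >> h.py <<'E'
from scipy.spatial.transform import Rotation as Rn
def goto(p,yaw=None):
    s=manip.observe(); R=Rn.from_rotvec(s["orientation"]).as_matrix()
    print("t",round(s["time"],2),"pos",np.round(s["position"],4),"zdir",np.round(R[:,2],3),"yaw",round(np.degrees(np.arctan2(R[1,0],R[0,0])),2),"open",round(s["opening"],4),"gf",round(s["grasp_force"],2),"F",np.round(s["force"],1))
    print("tool shift units",np.round(R.T@(np.array(p)-s["position"])/.3,4))
    if yaw is not None:
        h=np.radians(yaw); T=np.array([[np.cos(h),np.sin(h),0],[np.sin(h),-np.cos(h),0],[0,0,-1]]).T
        print("turn units",np.round(Rn.from_matrix(R.T@T).as_rotvec()/(np.pi/2),4))
E
python3 -m jog '[[[0.083,-0.102,0,0,0,0],[0.083,-0.102,0,0,0,0],[0.083,-0.102,0,0,0,0],[0.083,-0.102,0,0,0,0],[0.083,-0.102,0,0,0,0],[0.083,-0.102,0,0,0,0],[0.083,-0.102,0,0,0,0],[0.083,-0.102,0,0,0,0],[0.083,-0.102,0,0,0,0],[0.083,-0.102,0,0,0,0],[0.083,-0.102,0,0,0,0],[0.083,-0.102,0,0,0,0]]]'
python3 -m jog '[[[0.083,-0.102,0,0,0,0],[0.083,-0.102,0,0,0,0],[0.083,-0.102,0,0,0,0],[0.083,-0.102,0,0,0,0],[0.083,-0.102,0,0,0,0],[0.083,-0.102,0,0,0,0],[0,0,0,0,0,0.089],[0,0,0,0,0,0.089],[0,0,0,0,0,0.089],[0,0,0,0,0,0.089],[0,0,0,0,0,0.089],[0,0,0,0,0,0]]]'
python3 - <<'E'
from h import *
goto([.435,.106,.15],-23.3)
im=imaging.capture("wrist"); c=imaging.calibration("wrist"); np.savez("pics/w1.npz",im=im,**c); cv2.imwrite("pics/w1.png",im[:,:,::-1])
E
```

```text
time: 1.3
position: [0.346, -0.1114, 0.2144]
orientation: [3.108, 0.456, 0.0]
force: [1.1, -0.3, -0.2]
opening: 0.092
grasp_force: 0.0
time: 2.5
position: [0.4359, 0.1058, 0.2142]
orientation: [3.076, -0.636, -0.001]
force: [-0.1, 0.3, -0.1]
opening: 0.0918
grasp_force: 0.0
t 2.5 pos [0.4359 0.1058 0.2142] zdir [-0.001  0.    -1.   ] yaw -23.35 open 0.0918 gf 0.0 F [-0.1  0.3 -0.1]
tool shift units [-0.0028  0.0005  0.214 ]
turn units [ 0.0002  0.0005 -0.0005]
```

View pics/w1.png

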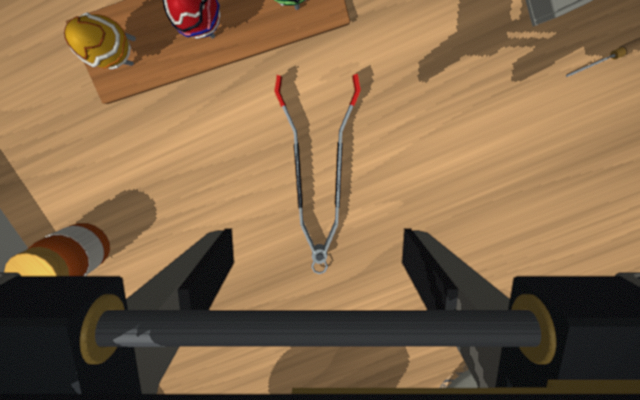

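Wrist view: tongs centred in view with jaws at (281,90) and (356,89), sleeves at (298,175) and (338,175), pivot at (320,256). I'll refine their pose from these.

Run:
```python
from h import *
np.set_printoptions(precision=4,suppress=True)
z=np.load("pics/w1.npz"); c={k:z[k] for k in("intrinsics","extrinsics")}; im=z["im"]
J=[]
for nm,lo,hi,roi in (("red",(0,150,60),(8,255,255),(265,60,375,120)),("dark",(0,0,0),(180,255,60),(285,135,350,215))):
    for ce,st in blobs(im,lo,hi,roi,30):
        p=plane("w",ce,.011 if nm=="red" else .012,c); J.append((nm,p)); print(nm,ce,st,p)
piv=plane("w",(319.5,256),.018,c); print("pivot",piv)
for nm in("red","dark"):
    q=[p for n,p in J if n==nm][:2]; m=(q[0]+q[1])/2; d=m-piv
    print(nm,m,np.linalg.norm(d),"yaw",np.degrees(np.arctan2(d[1],d[0])), "width",np.linalg.norm(q[0]-q[1]),"origin est",piv+d/np.linalg.norm(d)*.095)
```

```text
red [278.5491  89.9711] [274  75  12  31 173] [0.5346 0.1068 0.011 ]
red [355.5699  88.9839] [350  74  11  32 186] [0.5034 0.0314 0.011 ]
dark [299.4519 182.8365] [298 145   4  62 104] [0.434  0.1271 0.012 ]
pivot [0.3447 0.1405 0.018 ]
red [0.519  0.0691 0.011 ] 0.18846505380071016 yaw -22.288289425501098 width 0.08159069390482836 origin est [0.4326 0.1045 0.0145]Traceback (most recent call last):
  File "<stdin>", line 10, in <module>
IndexError: list index out of range
```

```bash
python3 -m jog '[[[-0.004,0.007,0,0,0,-0.009],[0,0,0.14,0,0,0],[0,0,0.14,0,0,0],[0,0,0.14,0,0,0],[0,0,0.14,0,0,0],[0,0,0.08,0,0,0],[0,0,0.04,0,0,0],[0,0,0.018,0,0,0],[0,0,0,0,0,0]]]'
python3 -m jog '[[[0,0,0,0,0,0],[0,0,0,0,0,0],[0,0,0,0,0,0],[0,0,0,0,0,0],[0,0,0,0,0,0],[0,0,0,0,0,0],[0,0,0,0,0,0]]]' 0.485
```

```text
time: 3.45
position: [0.4348, 0.1043, 0.0056]
orientation: [-3.081, 0.612, -0.001]
force: [-0.1, -0.1, 0.2]
opening: 0.0921
grasp_force: 0.0
time: 4.15
position: [0.4347, 0.1044, 0.0054]
orientation: [-3.081, 0.613, -0.001]
force: [1.0, 1.4, 1.5]
opening: 0.0448
grasp_force: 6.1
```

Tongs are held at 44.8 mm with 6 N. I'll lift, turn to the rack's heading and look.

```bash
python3 -m jog '[[[0,0,-0.02,0,0,0],[0,0,-0.04,0,0,0],[0,0,-0.06,0,0,0],[0,0,-0.07,0,0,0],[0,0,-0.08,0,0,0],[0,0,-0.08,0,0,0],[0,0,-0.05,0,0,-0.04],[0,0,0,0,0,-0.07],[0,0,0,0,0,-0.05],[0,0,0,0,0,-0.03],[0,0,0,0,0,0],[0,0,0,0,0,0]]]'
python3 - <<'E'
from h import *
np.set_printoptions(precision=4,suppress=True)
goto([.463,.162,.046],-5.7)
im=imaging.capture("wrist"); c=imaging.calibration("wrist"); np.savez("pics/w2.npz",im=im,**c); cv2.imwrite("pics/w2.png",im[:,:,::-1])
for n in("scene","side"):
    im=imaging.capture(n); np.save(f"pics/{n}1.npy",im)
    cv2.imwrite(f"pics/{n}1.png",cv2.resize(im[130:290,240:440],None,fx=3,fy=3)[:,:,::-1])
E
```

```text
time: 5.35
position: [0.4342, 0.1043, 0.1257]
orientation: [3.138, -0.15, 0.001]
force: [0.0, 0.0, -0.7]
opening: 0.0447
grasp_force: 5.3
t 5.35 pos [0.4342 0.1043 0.1257] zdir [ 0. -0. -1.] yaw -5.49 open 0.0447 gf 5.29 F [ 0.   0.  -0.7]
tool shift units [ 0.077  -0.2006  0.2656]
turn units [ 0.     -0.0002  0.0024]
```

View pics/w2.png

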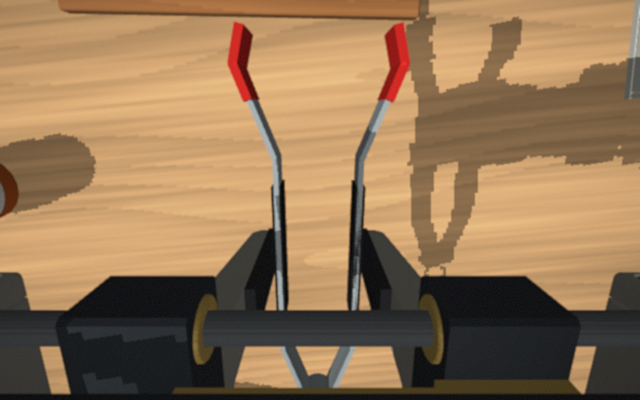

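View pics/side1.png

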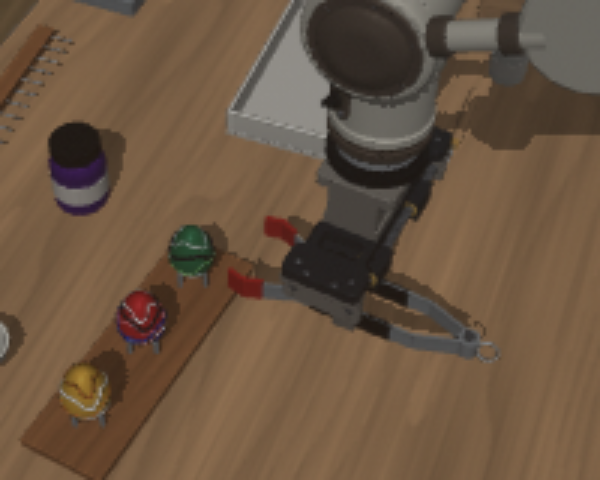

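Wrist view: the tongs hang level and symmetric, with jaws at (240,62) and (397,62), and the rack edge nearly horizontal. The side crop confirms the tongs are level and the three eggs untouched. Next is triangulating the jaws and eggs.

Run:
```python
from h import *
np.set_printoptions(precision=4,suppress=True)
z=np.load("pics/w2.npz"); c={k:z[k] for k in("intrinsics","extrinsics")}
wr=sorted([ce for ce,st in blobs(z["im"],(0,150,50),(8,255,255),(200,0,430,120),100)],key=lambda p:p[0])
S=np.load("pics/side1.npy")
sd=[(ce,st) for ce,st in blobs(S,(0,150,50),(8,255,255),(310,190,340,240),20)]
print(wr,sd)
sd=sorted([a for a,_ in sd],key=lambda p:-p[1])
J=[tri([ray("w",a,c),ray("side",b)]) for a,b in zip(wr,sd)]
print("jaws",J,"mid",sum(J)/2, "width",np.linalg.norm(J[0]-J[1]))
# eggs: anything saturated/bright unlike wood, box of silhouette
I={n:np.load(f"pics/{n}0.npy") for n in("scene","side")}
box={"green":((346.5,210.5),(303.5,213.5)),"red":((383.5,218),(287,235)),"yel":((418.5,228),(268,260))}
for k,(lo,hi) in {"green":((40,60,20),(95,255,255)),"red":((0,120,30),(5,255,255)),"yel":((20,120,60),(35,255,255))}.items():
    print(k,[[st.tolist() for ce,st in blobs(I[n],lo,hi,r,20)] for n,r in (("scene",(330,198,432,245)),("side",(255,200,312,275)))],tri([ray("scene",box[k][0]),ray("side",box[k][1])]),plane("scene",box[k][0],.059)[:2],plane("side",box[k][1],.059)[:2])
for n,(a,b,d,e) in {"scene":(330,195,435,245),"side":(250,198,320,275)}.items():
    cv2.imwrite(f"pics/e_{n}.png",cv2.resize(I[n][b:e,a:d],None,fx=7,fy=7,interpolation=cv2.INTER_NEAREST)[:,:,::-1])
```

```text
[array([240.6116,  60.4836]), array([395.5461,  61.0084])] [(array([333.0411, 206.0411]), array([328, 202,  12,  10,  73])), (array([320.9231, 224.4615]), array([316, 219,  12,  11,  78]))]
jaws [array([0.53  , 0.1291, 0.1299]), array([0.5239, 0.0577, 0.1283])] mid [0.527  0.0934 0.1291] width 0.07166177844051345
green [[[338, 202, 17, 18, 229]], [[297, 205, 15, 17, 183]]] [0.614  0.0567 0.0547] [0.6168 0.0569] [0.6124 0.0599]
red [[[373, 209, 18, 19, 213]], [[280, 227, 14, 16, 170]]] [0.6235 0.1479 0.058 ] [0.6256 0.1494] [0.6223 0.1466]
yel [[[409, 218, 18, 15, 157]], [[260, 252, 15, 17, 168]]] [0.6361 0.2351 0.0514] [0.642  0.2354] [0.6324 0.2377]
```

View pics/e_scene.png

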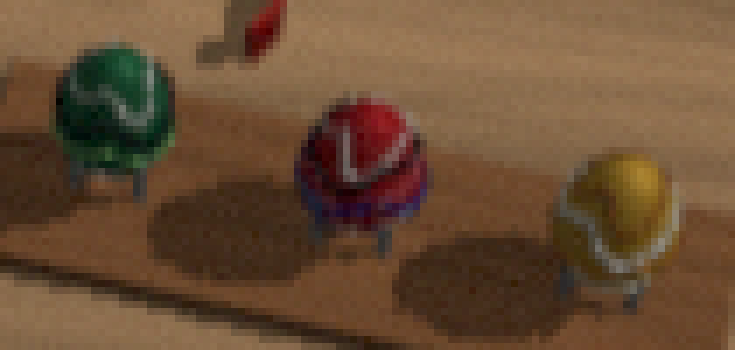

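View pics/e_side.png

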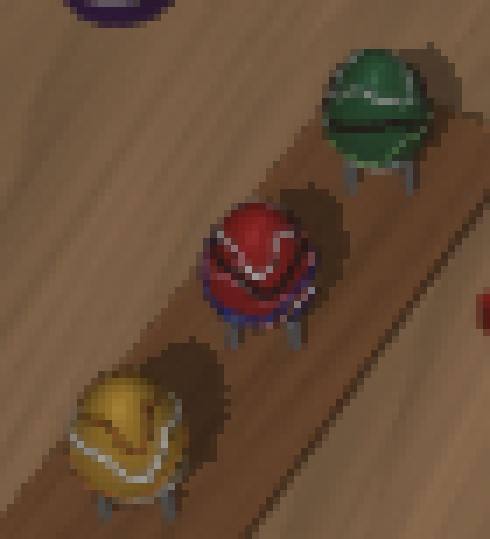

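Enlarged silhouettes give full-resolution egg centres: scene green (346.4,210.3), red (381.9,218.2), yellow (418.2,225.3); side green (304,213.3), red (286.9,235.5), yellow (268.3,260.1).

Run:
```python
from h import *
np.set_printoptions(precision=4,suppress=True)
box={"green":((346.4,210.3),(304,213.3)),"red":((381.9,218.2),(286.9,235.5)),"yel":((418.2,225.3),(268.3,260.1))}
P=[]
for k,(a,b) in box.items():
    p=tri([ray("scene",a),ray("side",b)]); q=(plane("scene",a,.057)+plane("side",b,.057))/2; P.append(q)
    print(k,p,q,plane("scene",a,.057),plane("side",b,.057))
P=np.array(P); d=P[2]-P[0]; print("mean",P.mean(0),"len",np.linalg.norm(d),"rackyaw",np.degrees(np.arctan2(-d[0],d[1])))
e=P.mean(0)*2/3+P[1]/3; h=np.radians(-5.7); u=np.array([np.cos(h),np.sin(h),0])
pre=e-u*.165; pre[2]=.0465; goto(pre,-5.7)
```

```text
green [0.6131 0.056  0.0548] [0.6135 0.0568 0.057 ] [0.6149 0.0565 0.057 ] [0.6122 0.0572 0.057 ]
red [0.6237 0.1456 0.0545] [0.624  0.1463 0.057 ] [0.6254 0.1457 0.057 ] [0.6226 0.147  0.057 ]
yel [0.6326 0.2353 0.0556] [0.6327 0.2356 0.057 ] [0.6332 0.2347 0.057 ] [0.6323 0.2366 0.057 ]
mean [0.6234 0.1463 0.057 ] len 0.17981891720712237 rackyaw -6.127962369487381
t 5.5 pos [0.4342 0.1043 0.1254] zdir [ 0. -0. -1.] yaw -5.45 open 0.0444 gf 5.29 F [-0.5  0.6 -0.1]
tool shift units [ 0.0652 -0.2017  0.2628]
turn units [ 0.     -0.      0.0027]
```

```bash
python3 -m jog '[[[0.01,-0.03,0,0,0,0],[0.02,-0.055,0,0,0,0],[0.02,-0.06,0,0,0,0],[0.015,-0.04,0,0,0,0.003],[0,-0.018,0.03,0,0,0],[0,0,0.06,0,0,0],[0,0,0.08,0,0,0],[0,0,0.06,0,0,0],[0,0,0.033,0,0,0],[0,0,0,0,0,0],[0,0,0,0,0,0]]]'
python3 - <<'E'
from h import *
np.set_printoptions(precision=4,suppress=True)
h=np.radians(-5.7); u=np.array([np.cos(h),np.sin(h),0]); e=np.array([.6235,.1463,0.0465])
goto(e-u*.092,-5.7)
im=imaging.capture("wrist"); c=imaging.calibration("wrist"); np.savez("pics/w3.npz",im=im,**c); cv2.imwrite("pics/w3.png",im[:,:,::-1])
S=imaging.capture("side")
wr=sorted([ce for ce,st in blobs(im,(0,150,50),(8,255,255),(200,15,430,120),100)],key=lambda p:p[0])
sd=[(ce,st) for ce,st in blobs(S,(0,150,50),(8,255,255),(298,210,345,270),20)]
print(wr,sd)
for p in wr: print(plane("w",p,.053,c))
for p,_ in sd: print(plane("side",p,.052))
E
```

```text
time: 6.6
position: [0.4598, 0.1631, 0.0467]
orientation: [-3.138, 0.156, -0.001]
force: [0.5, 0.6, -0.7]
opening: 0.0445
grasp_force: 5.3
t 6.6 pos [0.4598 0.1631 0.0467] zdir [ 0.  0. -1.] yaw -5.7 open 0.0445 gf 5.29 F [ 0.5  0.6 -0.7]
tool shift units [0.242  0.0015 0.0007]
turn units [-0.     -0.0003  0.    ]
[array([240.6132,  60.4507]), array([395.4309,  61.0642])] [(array([315.4032, 236.8387]), array([311, 233,  11,  10,  62])), (array([303.0435, 256.3768]), array([298, 252,  12,   9,  69]))]
[0.5561 0.1874 0.053 ]
[0.5488 0.1168 0.053 ]
[0.5508 0.1178 0.052 ]
[0.5557 0.1885 0.052 ]
```

View pics/w3.png

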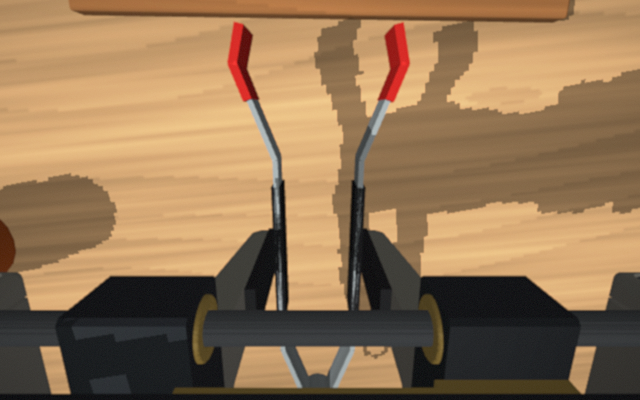

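Wrist view: jaws at (240,60) and (395,61), square to the board edge; their midpoint lies 0.4 mm off the egg's line, so I'm advancing 71 mm.

```bash
python3 -m jog '[[[0.03,0,0,0,0,0],[0.05,0,0,0,0,0],[0.05,0,0,0,0,0],[0.04,0,0,0,0,0],[0.03,0,0,0,0,0],[0.02,0,0,0,0,0],[0.018,0,0,0,0,0],[0,0,0,0,0,0],[0,0,0,0,0,0]]]'
python3 - <<'E'
from h import *
goto([.532,.1554,.0465],-5.7)
a=imaging.capture("scene")[170:250,320:440]; b=imaging.capture("side")[195:275,250:370]
cv2.imwrite("pics/c4.png",cv2.resize(np.hstack([a,b]),None,fx=3.3,fy=3.3,interpolation=cv2.INTER_CUBIC)[:,:,::-1])
E
```

```text
time: 7.6
position: [0.5302, 0.1561, 0.0462]
orientation: [3.138, -0.156, -0.001]
force: [0.3, -0.4, -1.5]
opening: 0.045
grasp_force: 5.3
t 7.6 pos [0.5302 0.1561 0.0462] zdir [-0.  0. -1.] yaw -5.69 open 0.045 gf 5.29 F [ 0.3 -0.4 -1.5]
tool shift units [ 0.0062  0.0017 -0.0011]
turn units [0.     0.0003 0.0001]
```

View pics/c4.png

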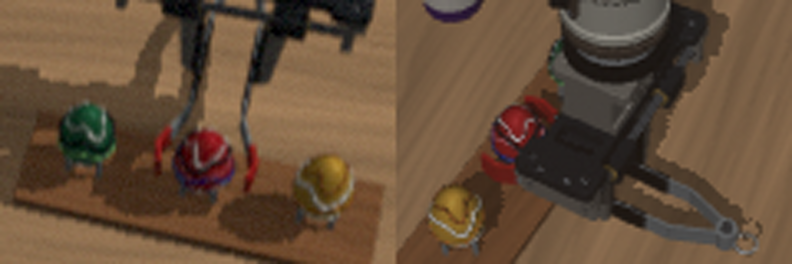

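The jaws straddle the egg with similar gaps on both sides: scene half shows jaws at (163,150) and (251,167), egg at (204,158). Closing in stages.

```bash
python3 -m jog '[[[0.003,0,0,0,0,0],[0,0,0,0,0,0],[0,0,0,0,0,0]]]' 0.42
python3 -m jog '[[[0,0,0,0,0,0],[0,0,0,0,0,0],[0,0,0,0,0,0]]]' 0.375
python3 -m jog '[[[0,0,0,0,0,0],[0,0,0,0,0,0],[0,0,0,0,0,0],[0,0,0,0,0,0],[0,0,0,0,0,0],[0,0,0,0,0,0]]]' 0.28
```

```text
time: 8.0
position: [0.5313, 0.156, 0.0463]
orientation: [-3.138, 0.156, -0.0]
force: [0.3, 0.6, -1.2]
opening: 0.0391
grasp_force: 7.3
time: 8.3
position: [0.5314, 0.1559, 0.0463]
orientation: [3.138, -0.156, 0.0]
force: [-0.1, 0.9, -0.9]
opening: 0.0347
grasp_force: 8.2
time: 8.9
position: [0.5313, 0.1559, 0.0463]
orientation: [-3.138, 0.156, 0.0]
force: [-0.9, 0.6, -0.9]
opening: 0.0323
grasp_force: 29.9
```

```bash
python3 -m jog '[[[0,0,-0.01,0,0,0],[0,0,-0.02,0,0,0],[0,0,-0.03,0,0,0],[0,0,-0.04,0,0,0],[0,0,-0.05,0,0,0],[0,0,-0.06,0,0,0],[0,0,-0.06,0,0,0],[0,0,-0.06,0,0,0],[0,0,-0.04,0,0,0],[0,0,-0.02,0,0,0],[0,0,0,0,0,0],[0,0,0,0,0,0]]]'
python3 - <<'E'
from h import *
u=np.array([.995,-.0993,0]); goto(np.array([.585,-.273,.163])-u*.092,-5.7)
a=imaging.capture("scene")[140:250,300:440]; b=imaging.capture("side")[175:285,240:380]
cv2.imwrite("pics/c5.png",cv2.resize(np.hstack([a,b]),None,fx=2.8,fy=2.8,interpolation=cv2.INTER_CUBIC)[:,:,::-1])
E
```

```text
time: 10.1
position: [0.5309, 0.1559, 0.1627]
orientation: [3.138, -0.156, -0.002]
force: [0.2, 1.2, -1.7]
opening: 0.0322
grasp_force: 30.0
t 10.1 pos [0.5309 0.1559 0.1627] zdir [-0.001 -0.    -1.   ] yaw -5.69 open 0.0322 gf 29.96 F [ 0.2  1.2 -1.7]
tool shift units [ 1.4500e-02  1.4046e+00 -8.0000e-04]
turn units [0.0001 0.0007 0.0001]
```

View pics/c5.png

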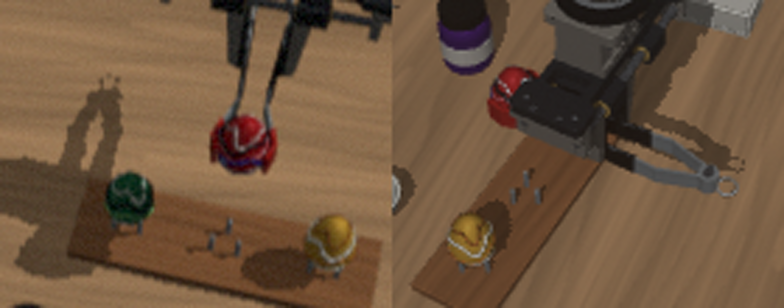

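The egg is lifted clear (left half at (243,143)), with its pins empty and green and yellow still in place. Carrying to the tray, with smooth ramps.

```bash
python3 -m jog '[[[0,0.02,0,0,0,0],[0,0.04,0,0,0,0],[0,0.06,0,0,0,0],[0,0.08,0,0,0,0],[0.002,0.08,0,0,0,0],[0.002,0.08,0,0,0,0],[0.002,0.08,0,0,0,0],[0.002,0.08,0,0,0,0],[0.002,0.08,0,0,0,0],[0.002,0.08,0,0,0,0],[0.002,0.08,0,0,0,0],[0,0.08,0,0,0,0]]]'
python3 -m jog '[[[0,0.08,0,0,0,0],[0,0.08,0,0,0,0],[0,0.08,0,0,0,0],[0,0.08,0,0,0,0],[0,0.08,0,0,0,0],[0,0.07,0,0,0,0],[0,0.05,0,0,0,0],[0,0.03,0,0,0,0],[0,0.01,0,0,0,0],[0,0,0,0,0,0],[0,0,0,0,0,0],[0,0,0,0,0,0]]]'
python3 - <<'E'
from h import *
u=np.array([.995,-.0993,0]); goto(np.array([.585,-.273,.163])-u*.092,-5.7)
a=imaging.capture("scene")[100:290,140:440]; b=imaging.capture("side")[80:270,220:420]
cv2.imwrite("pics/c6.png",cv2.resize(np.hstack([a,b]),None,fx=1.6,fy=1.6,interpolation=cv2.INTER_CUBIC)[:,:,::-1])
E
```

```text
time: 11.4
position: [0.5099, -0.0971, 0.1631]
orientation: [3.137, -0.157, -0.0]
force: [-0.4, -0.1, -1.2]
opening: 0.0324
grasp_force: 30.0
time: 12.6
position: [0.4941, -0.2617, 0.1633]
orientation: [-3.138, 0.154, 0.0]
force: [0.1, 0.2, -1.0]
opening: 0.0325
grasp_force: 30.0
t 12.6 pos [ 0.4941 -0.2617  0.1633] zdir [-0.  0. -1.] yaw -5.63 open 0.0325 gf 29.96 F [ 0.1  0.2 -1. ]
tool shift units [-0.0013  0.0075  0.0009]
turn units [-0.0001  0.0001  0.0007]
```

View pics/c6.png

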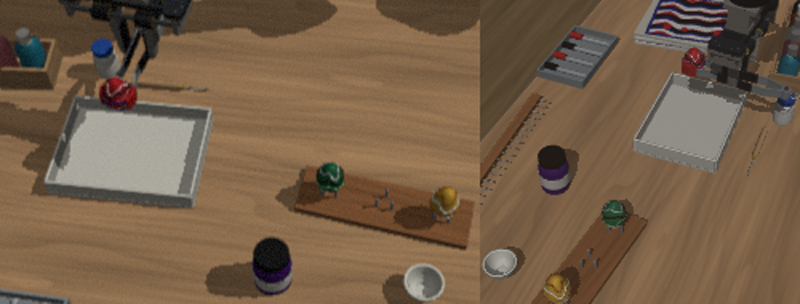

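The egg is held high over the tray (left half at (118,93)), and the other eggs, jars, cup and stylus look undisturbed. I'll check its position by ray and hand in if it's inside.

Run:
```python
from h import *
p=tri([ray("scene",(213.8,158.5)),ray("side",(220+(693-480)/1.6,80+62/1.6))]); print(p)
d=p-np.array([.589,-.273,0]); s=manip.observe(); print(d,s["dq"].max(),s["grasp_force"])
if abs(d[0])<.05 and abs(d[1])<.07 and p[2]>.13: print(manip.finish_job())
```

```text
[ 0.58703413 -0.27023775  0.17055941]
[-0.00196587  0.00276225  0.17055941] 0.0014075181018470325 29.95812177658081
the job is handed in; nothing more can be done
None
```

The job is handed in: the tongs hold the red egg about 17 cm above the table, within 4 mm of the drip tray's centre by camera measurement, and the other objects look undisturbed in the last pictures; no verdict was returned.

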